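Vent a hydraulic bench unit: drip tray out, lever into float

ROBOT

A 6-joint arm with a two-finger parallel gripper is mounted at the origin on a cart in front of the work surface, level with it; the furniture and walls round the work are solid. World frame = base frame: x ahead of the robot, y to its left, z up, the work surface at z = 0. Lengths are in mm, angles in rad, forces in N, time in s.
With the tool pointing down it reaches from about 225 to 875 mm from the base axis. Payload 3.4 kg.
Tool frame: the origin (TCP) lies midway between the tips of the shut fingers; the grasp point (between the pads) lies 19 mm behind it (env.tcp_to_grasp is the distance from the TCP to the grasp point, in mm); z points along the fingers, y is the direction in which the jaws open and shut (so a half turn about z gives the same grasp; the last joint's range is limited). The gripper opens to 85 mm and grips with 20 to 120 N. Pads are 22 mm wide; open, the fingers measure 114 mm over their backs; the gripper's body (76 mm by 85 mm) begins 54 mm behind the grasp point. The pads swing forward as they close: fully open they stand 13 mm farther back than shut.
Start: joints at [1.161, 0.276, 1.505, -0, 1.361, -0.121], TCP at [163.778, 551.217, 231.328] pointing down, gripper open.
Joint ranges: [-2.89, 2.89], [-0.75, 2.08], [0.22, 2.7], [-1.18, 4.32], [0.11, 2.71], [-2.7, 2.7]. Speed limits (rad/s): [2.57, 2.57, 3.14, 3.14, 3.14, 3.14].

INTERFACE

Orientations are given as a rotation vector (axis times angle).
In Python, from bench import env, snapshot, camera_model, job gives the robot as it stands.
- The arm moves only by the tool move_arm, never from a script. Its argument "rows" is a list of rows, each a list of 3 entries, a list of its own where there are three numbers: the shift along the tool's x, y, z in cm, then the turn, a rotation vector about the tool's x, y, z in degrees, then the opening, from 0 (shut) to 1 (fully open). A call has 1 to 12 rows; each row is the pose to reach, as a shift and turn from the pose measured when the call began, along the tool's axes at that moment; what a row does not reach only later rows make up. A row lasts 1/10 s, in which the tool goes at most 50 mm and 8.59 degrees, less where a joint would pass 70% of its speed; a pose out of reach is approached as far as the arm can. A call with a gripper value outside its range is refused whole. The fingers move at their own pace and stop on an object; "force" is the grip in N (left out, the last holds). Time passes only in rows, so rows that repeat a pose let the fingers close. It gives the time, the measured TCP pose, the force and the opening at its end, in the units of the state.
- env.get_state(): the state, without advancing time (a new reading comes with each control period).
- snapshot(name): name is "scene" or "top" or "wrist"; returns (picture, depth): 480x640x3 uint8, red, green, blue; 480x640 float32, mm along the optical axis (not along the pixel's ray), 0 where there is no reading.
- camera_model(name): a dict with "camera_matrix" (3x3 intrinsics, pixels), "R" (3x3) and "t" (3): a world point X has camera coordinates R X + t. Camera axes: x right, y down, z forward; pixel columns grow to the right and rows downward; lengths in mm; the calibration is good to about 2 mm. A picture is of the moment at which its call begins: read the wrist's pose just before it. camera_model takes no time and is no camera call; for the wrist camera it gives the pose at the moment of the call.
- job.sign_off(): hands the job in, once; it reports no verdict.
The state is a dict: "time": time; "joints": joint angles; "qd": joint speeds; "joint_torque": joint torques, N m; "ee_pos": TCP position; "tcp_rot": TCP orientation; "ft_force": force on the tool from outside, world axes, zero at the start; "ft_torque": the same for the moment, N m; "opening": opening from 0.0 (shut) to 1.0 (fully open).
Only numpy, scipy, OpenCV 4.12 (cv2) and the standard library are available. Lean on these libraries where they do the work, as an engineer would, in place of code of your own. Each camera call takes 0.05 s, during which the arm holds its last target. There are 200 camera calls.

TASK

Make the hydraulic valve unit on the bench ready for bleeding: first pull its drip tray out to the stop by the upright front lip, then push the T-handled control lever to the left, past the light click and over the stiffer detent, until it snaps into its float notch, and let go of it there. Where the float notch lies differs from unit to unit, so feel for it; push gently, do not ram the lever or the tray against the end of its travel, and leave the loose parts around the unit where they are.

Things in the scene. Friction and masses are not known exactly. Their poses are not given: they have to be found in the camera images.
- power_unit: grey valve unit, fixed to the bench. Origin on the bench under the centre of its plinth; x points from the front (tray side) to the back, y to its left, z up. Plinth 170 (x) by 200 (y) by 50 mm high. On it, from x = 12 to 78 mm and over the full width, a hood up to z = 153 mm, with a slot along y in its top for the lever. The deck in front of the hood is clear, at z = 50 mm.
- tray_lip (a point): middle of the top edge of the drip tray's upright front lip: a steel plate 6 mm thick (10 mm at the rolled rim), 190 mm wide along the unit's y, top edge 83 mm above the bench and 33 mm above the deck. Tray in, it stands at the unit's x = -88 mm. Hook it from behind, over the deck, or pinch it from above, and pull along the unit's -x.
- drip_tray (a joint): how far the drip tray is pulled out, m: 0 = in, 0.070 = at its stop. Slides with about 2 N of friction and stays where it is left.
- handle (a point): middle of the T-handle: a level black bar, 18 mm thick, 80 mm long along the unit's x, 13 mm stem, 200 mm from its hinge line, which runs along x through the unit's (45, 0, 50) mm. Starts 0.65 rad right to 0.1 rad left of upright; moves at 1.5 N. Going left: a light click (under 5 N), 0.35 rad on the crest of the stiff detent, then it snaps 0.12 to 0.17 rad into the notch, 0.35 to 0.78 rad left.
- detent_collar (a joint): spring plunger of the detent, seen as a dark collar (25 mm wide, 16 mm high) on the stem above the hood; m it is lifted: 0 in the free range, up to 0.001 on the light click, up to 0.005 on the stiff detent, 0 again in the notch. The stiff detent begins to resist 0.13 rad before its crest, most of all (8 to 14 N) at first, less towards the crest; short of the crest the lever may slip back.
- float_switch (a joint): plunger of the limit switch inside the hood (not to be seen), pressed by the lever only in the float notch, m: 0 = free, 0.004 to 0.009 = the lever is in the notch. The notch ends in a hard stop 0.17 rad after the crest of the stiff detent.
- flange_sample: loose steel flange, 68 mm across, 32 mm high, to the right of the unit; origin under its centre. Leave alone.
- spur_gear: loose dark gear, 56 mm across, 24 mm high, to the left of the unit; origin under its centre. Leave alone.
- stepped_shaft_b: loose stepped steel shaft standing on end, 32 mm across, 90 mm high, to the left of the unit's front; origin under its centre. Leave alone.
- brass_bush: loose flanged brass bush, 48 mm across, 30 mm high, in front and to the right of the unit; origin under its centre. Leave alone.
- v_block: loose dark V-block, 40 by 60 by 56 mm high, in front and to the left of the unit; origin under its centre. Leave alone.

How it is judged (in metres and radians):
On the way, in this order (a step that is already met when the one before it is completed fails the run):
1. the drip tray is out at its stop (value of joint drip_tray above 0.066 m), for 0.2 s.
2. the lever is in its float notch with the tray still out (value of joint float_switch above 0.003 m and value of joint drip_tray above 0.066 m), for 0.2 s.
At the end, for the whole second after the job is handed in: the lever rests in its float notch (limit switch pressed by more than 3 mm, and still), and the drip tray is out to within 4 mm of its 70 mm stop (all of step 2 and velocity of joint float_switch between -0.005 and 0.005 m/s); the robot touches nothing.
It fails at once if the lever or tray is rammed: the robot presses on the unit with more than 40 N (contact force between any of the fingers, the arm and power_unit above 40 N).
It fails at once if a loose part beside the unit is moved by more than 15 mm or knocked over (distance of any of flange_sample, spur_gear, stepped_shaft_b, brass_bush, v_block from where it was at the start of the episode above 0.015 m or angle between any of flange_sample, spur_gear, stepped_shaft_b, brass_bush, v_block's own z axis and vertical above 0.3 rad).
It also fails if it takes over 61 s, if anything falls off the work surface, if the arm or the gripper's body presses on something with over 40 N, if the wrist force passes 120 N, or if a joint passes its speed limit or range.

## Working session

There is one attempt and no reset: what is moved stays moved. The work goes in short steps, Python scripts to look and compute and a tool call to move; the robot and the scene stay as the last step left them, time stands still between calls to the robot, and variables do not carry over. Pictures are saved under pics/ and viewed, about 8 in all and at most 12, crops included, and the job is handed in when it is done.

Besides the shell and the picture viewer there is one more tool, called after "Emit:" in YAML: its name, and indented under it one key for each argument. move_arm: Moves the arm, as the interface text tells. Its arguments: {"type":"object","properties":{"rows":{"type":"array","items":{"type":"array"}},"force":{"type":"number"}},"required":["rows"]}

```bash
mkdir -p pics; ls; python3 - <<'E'
from bench import env, snapshot, camera_model, job
import cv2, numpy as np
s=env.get_state(); print({k:np.round(v,3) for k,v in s.items()})
ims=[]
for n in("scene","top"):
    p,d=snapshot(n); cv2.imwrite(f"pics/{n}0.png",p[:,:,::-1]); np.save(f"pics/{n}0.npy",d)
    m=camera_model(n); print(n,{k:np.round(v,3).tolist() for k,v in m.items()})
E
```

```text
pics
{'time': np.float64(0.0), 'joints': array([ 1.161,  0.277,  1.506,  0.   ,  1.361, -0.121]), 'qd': array([-0.001, -0.   ,  0.   ,  0.001,  0.   ,  0.   ]), 'joint_torque': array([-2.0000e-03, -4.1679e+01, -2.4580e+01, -1.0000e-03,  1.1000e-02,
        0.0000e+00]), 'ee_pos': array([163.542, 550.698, 230.427]), 'tcp_rot': array([-4.520e-01, -3.108e+00,  3.000e-03]), 'ft_force': array([ 0.218, -0.188,  0.597]), 'ft_torque': array([0.005, 0.015, 0.049]), 'opening': np.float64(0.999)}
scene {'camera_matrix': [[450.173, 0.0, 310.063], [0.0, 450.173, 234.66], [0.0, 0.0, 1.0]], 'R': [[-0.713, -0.701, 0.012], [-0.559, 0.557, -0.615], [0.424, -0.445, -0.789]], 't': [405.27, 413.809, 750.611]}
top {'camera_matrix': [[564.467, 0.0, 326.631], [0.0, 564.467, 236.118], [0.0, 0.0, 1.0]], 'R': [[0.017, -1.0, 0.002], [-0.99, -0.018, -0.139], [0.139, 0.001, -0.99]], 't': [-2.709, 571.869, 1231.697]}
```

View pics/scene0.png

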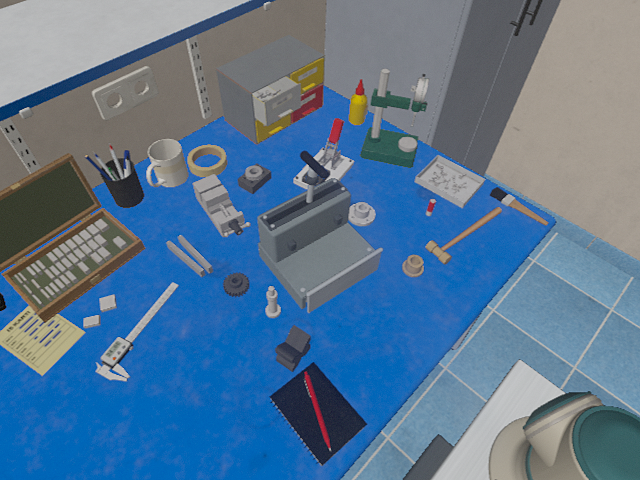

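View pics/top0.png

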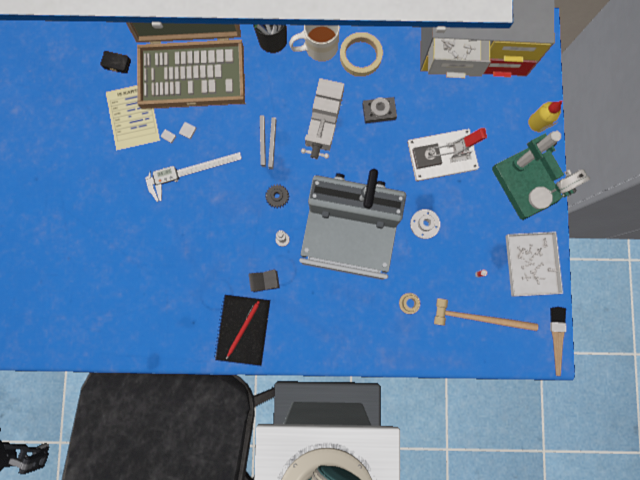

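The scene view shows the unit at about (320,250), lip from (308,300) to (380,253), and T-handle at (314,163). The top view shows lip ends at about (302,265) and (388,275), and handle at (371,188). I'll enlarge both views to get precise pixels.

```bash
python3 - <<'E'
import cv2, numpy as np
t=cv2.imread("pics/top0.png")[160:290,280:420]; s=cv2.imread("pics/scene0.png")[140:310,250:390]
a=cv2.resize(t,None,fx=4,fy=4,interpolation=cv2.INTER_CUBIC); b=cv2.resize(s,None,fx=3.0,fy=3.0,interpolation=cv2.INTER_CUBIC)
b=cv2.copyMakeBorder(b,0,max(0,520-b.shape[0]),0,0,0)[:520]; a=a[:520]
b=cv2.resize(b,(240,b.shape[0]*240//b.shape[1])) ; b=cv2.copyMakeBorder(b,0,520-b.shape[0],0,0,0)
cv2.imwrite("pics/crop1.png",np.hstack([a,b]))
E
```

```text
(no output)
```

View pics/crop1.png

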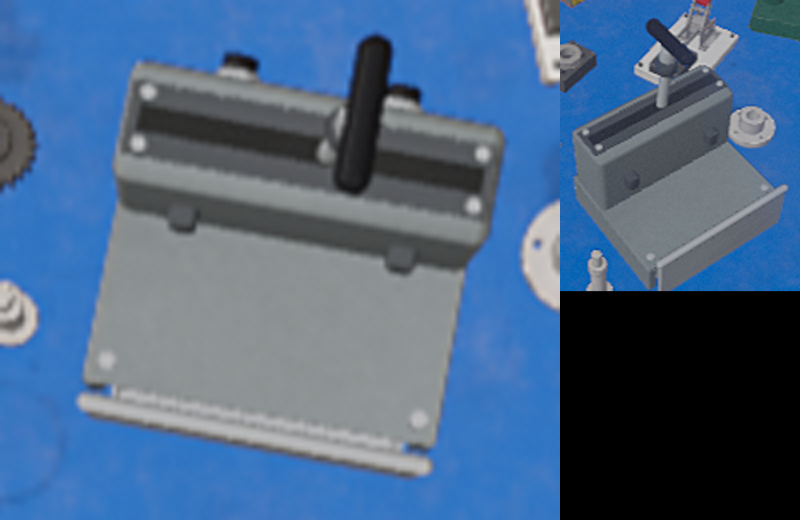

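Top crop (4x, offset 280,160): lip rim ends at (80,401) and (430,467), hood-top back corners at (137,65) and (502,130), handle bar from (374,45) to (352,185). The handle is upright or right of upright.

```bash
cat > h.py <<'E'
from bench import env, snapshot, camera_model, job
import cv2, numpy as np
from scipy.spatial.transform import Rotation as Rn
def ray(n,uv,m=None):
    m=m or camera_model(n); K,R,t=(np.array(m[k]) for k in("camera_matrix","R","t"))
    d=R.T@np.linalg.solve(K,[uv[0],uv[1],1.]); return -R.T@t,d
def onz(n,uv,z,m=None):
    o,d=ray(n,uv,m); return o+d*(z-o[2])/d[2]
def proj(n,X,m=None):
    m=m or camera_model(n); c=np.array(m["R"])@X+np.array(m["t"]); p=np.array(m["camera_matrix"])@c; return p[:2]/p[2]
E
python3 - <<'E'
from h import *
c=lambda u,v:(280+u/4-.4,160+v/4-.4)
L=onz("top",c(80,401),80);Rr=onz("top",c(430,467),80)
y=L-Rr; print("lip",L,Rr,np.linalg.norm(y)); y/=np.linalg.norm(y)
x=np.array([y[1],-y[0],0]); mid=(L+Rr)/2; O=mid+88*x; O[2]=0
a=np.degrees(np.arctan2(x[1],x[0])); print("O",O,"yaw",a)
for p in[(137,65),(502,130),(485,235),(117,165)]:
    P=onz("top",c(*p),150)-O; print("hood",P@x,P@y)
for p in[(92,382),(436,445)]:
    P=onz("top",c(*p),50)-O; print("deck",P@x,P@y)
# handle: ray with plane unit-x=45
d=np.load("pics/top0.npy")
o,r=ray("top",c(363,115)); s=((O+45*x-o)@x)/(r@x); P=o+s*r-O; print("handle plane x45",P@x,P@y,P[2])
# intersect with circle r=200 about z=50 in y-z using ray
ss=np.linspace(900,1300,4001); Q=o+ss[:,None]*r-O; rad=np.hypot(Q@y,Q[:,2]-50); i=abs(rad-200).argmin(); print("circle",Q[i]@x,Q[i]@y,Q[i][2], "ang",np.arctan2(Q[i]@y,Q[i][2]-50))
u,v=c(363,115); print("depth",d[int(v)-1:int(v)+2,int(u)-1:int(u)+2])
# scene view: handle ends crop scale 240/140
cs=lambda u,v:(250+u*140/240,140+v*140/240)
for e in[(650-560,20),(692-560,62),(671-560,41)]:
    o,r=ray("scene",cs(*e)); Q=o+np.linspace(300,1500,12001)[:,None]*r-O; rad=np.hypot(Q@y,Q[:,2]-50)
    i=np.where(abs(rad-200)<.3)[0]; i=i[0]; print("scene",Q[i]@x,Q[i]@y,Q[i][2],np.arctan2(Q[i]@y,Q[i][2]-50))
E
```

```text
lip [513.22581376  64.98816032  80.        ] [ 480.78702293 -124.80246128   80.        ] 192.54286586561017
O [583.74852964 -44.73301058   0.        ] yaw -9.699203860075338
hood 84.10812959510493 96.42342285794126
hood 85.3981168625662 -96.48853021315418
hood 29.181418256575864 -97.08594108759934
hood 29.991553189482175 96.58261551330426
deck -73.73874449165965 93.65701825933932
deck -72.76068994094021 -100.2895478929578
handle plane x45 44.99999999999999 -18.637741217825035 295.907451651384
circle 56.20002202030874 -20.396600883831294 248.9491771354942 ang -0.10216472210040665
depth [[1063.8015 1061.6746 1064.4758]
 [1065.0894 1067.5068 1067.0731]
 [1064.3726 1069.7267 1065.9705]]
scene 95.52406108048024 -21.31604235079802 249.1449187023302 -0.10663184823865787
scene 14.246298301814225 -19.7140180956343 249.2861109006144 -0.09860239210558444
scene 53.9088608066937 -20.48966431455448 249.22692172332245 -0.10248553556548345
```

```bash
cat >> h.py <<'E'
YAW=np.radians(-9.7); UX=np.array([np.cos(YAW),np.sin(YAW),0]); UY=np.array([-np.sin(YAW),np.cos(YAW),0]); UZ=np.array([0,0,1.])
O=np.array([592.6,-46.2,0.])
def U(x,y,z): return O+x*UX+y*UY+z*UZ
def toU(P): d=np.asarray(P)-O; return np.round([d@UX,d@UY,d[2]],1)
def down(sx=1): return np.c_[sx*UX,-sx*UY,-UZ]
def go(P,R=None):
    s=env.get_state(); R0=Rn.from_rotvec(s["tcp_rot"]).as_matrix()
    sh=R0.T@(np.array(P)-s["ee_pos"])/10; tr=np.zeros(3) if R is None else np.degrees(Rn.from_matrix(R0.T@R).as_rotvec())
    print("at",s["ee_pos"].round(1),"unit",toU(s["ee_pos"]),"-> shift cm",sh.round(2),"turn deg",tr.round(1))
E
python3 - <<'E'
from h import *
print(Rn.from_rotvec(env.get_state()["tcp_rot"]).as_matrix().round(2))
for s in(1,-1): go(U(-68,0,230),down(s))
E
```

```text
[[-0.96  0.28 -0.  ]
 [ 0.28  0.96 -0.  ]
 [ 0.   -0.   -1.  ]]
at [163.6 550.8 230.5] unit [-523.5  516.2  230.5] -> shift cm [-51.37 -45.82   0.12] turn deg [-0.000e+00  1.000e-01  1.732e+02]
at [163.6 550.8 230.5] unit [-523.5  516.2  230.5] -> shift cm [-51.37 -45.82   0.12] turn deg [-0.1 -0.  -6.8]
```

Emit:
move_arm:
  rows:
    - [[-5,-4.5,0],[0,0,-1],0]
    - [[-10,-9,0],[0,0,-2],0]
    - [[-15,-13.5,0],[0,0,-3],0]
    - [[-20,-18,0],[0,0,-4],0]
    - [[-24,-22,0],[0,0,-5],0]
    - [[-28,-25,0],[0,0,-6],0]
    - [[-32,-29,0],[0,0,-6.8],0]
    - [[-36,-32.5,0],[0,0,-6.8],0]
    - [[-40,-36,0],[0,0,-6.8],0]
    - [[-44,-39,0],[0,0,-6.8],0]
    - [[-48,-43,0],[0,0,-6.8],0]
    - [[-51.4,-45.8,0],[0,0,-6.8],0]
  force: 20

```text
time: 1.3
ee_pos: [478.8, 38.4, 230.9]
tcp_rot: [-0.268, -3.129, 0.002]
ft_force: [0.5, -0.2, -0.2]
opening: -0.0
```

Emit:
move_arm:
  rows:
    - [[0,0,0],[0,0,0],0]
    - [[0,0,0],[0,0,0],0]

```text
time: 1.5
ee_pos: [478.8, 37.4, 230.2]
tcp_rot: [-0.272, -3.127, 0.001]
ft_force: [-0.1, 0.1, -0.0]
opening: -0.003
```

```bash
python3 - <<'E'
from h import *
go(U(-68,0,230),down(-1)); print(env.get_state()["ft_force"])
m=camera_model("wrist"); p,d=snapshot("wrist"); cv2.imwrite("pics/w1.png",p[:,:,::-1]); np.save("pics/w1.npy",d); np.save("pics/w1m.npy",m,allow_pickle=True)
for q in [(-97,95,83),(-97,-95,83),(-85,100,50),(-85,-100,50),(12,100,153),(12,-100,153)]: print(q,proj("wrist",U(*q),m).round())
E
```

```text
at [478.8  37.4 230.2] unit [-126.3   63.2  230.2] -> shift cm [-5.85 -6.3   0.01] turn deg [-0.1 -0.2 -0.3]
[-0.1285782   0.08763529 -0.03292434]
(-97, 95, 83) [367. 261.]
(-97, -95, 83) [102. 262.]
(-85, 100, 50) [369. 261.]
(-85, -100, 50) [118. 262.]
(12, 100, 153) [382. 460.]
(12, -100, 153) [ 67. 461.]
```

View pics/w1.png

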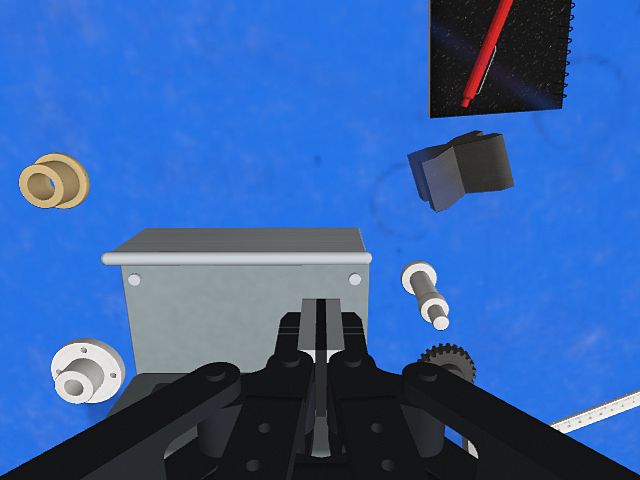

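The wrist view shows the lip rim from (102,258) to (371,258), within 4 px of my prediction, and the deck behind it is clear. I'll finish the move, then go down behind the lip.

Emit:
move_arm:
  rows:
    - [[-2,-2.2,0],[0,0,0],0]
    - [[-4,-4.4,0],[0,0,0],0]
    - [[-5.9,-6.3,0],[0,0,-0.3],0]
    - [[-5.9,-6.3,0],[0,0,-0.3],0]
    - [[-5.9,-6.3,3],[0,0,-0.3],0]
    - [[-5.9,-6.3,6],[0,0,-0.3],0]
    - [[-5.9,-6.3,9],[0,0,-0.3],0]
    - [[-5.9,-6.3,12],[0,0,-0.3],0]
    - [[-5.9,-6.3,13],[0,0,-0.3],0]
    - [[-5.9,-6.3,13],[0,0,-0.3],0]

```text
time: 2.55
ee_pos: [523.4, -32.0, 99.2]
tcp_rot: [-0.258, -3.124, -0.0]
ft_force: [-0.1, -0.7, 0.7]
opening: -0.005
```

```bash
python3 - <<'E'
from h import *
go(U(-68,0,62),down(-1)); print(env.get_state()["ft_force"])
E
```

```text
at [523.4 -32.   99.2] unit [-70.6   2.3  99.2] -> shift cm [-0.29 -0.23  3.72] turn deg [-0.  -0.4  0.3]
[-0.06169377 -0.68631045  0.68976001]
```

Down to z≈61, then begin pulling along the tool's +x (the unit's -x).

Emit:
move_arm:
  rows:
    - [[-0.3,-0.2,1.5],[0,0,0],0]
    - [[-0.3,-0.2,3],[0,0,0],0]
    - [[-0.3,-0.2,3.8],[0,0,0],0]
    - [[-0.3,-0.2,3.8],[0,0,0],0]

```text
time: 2.95
ee_pos: [525.7, -34.0, 61.5]
tcp_rot: [-0.257, -3.124, -0.001]
ft_force: [-0.6, 0.9, -0.2]
opening: -0.003
```

Emit:
move_arm:
  rows:
    - [[0.5,0,0],[0,0,0],0]
    - [[1,0,0],[0,0,0],0]
    - [[1.5,0,0],[0,0,0],0]
    - [[2,0,0],[0,0,0],0]
    - [[2.5,0,0],[0,0,0],0]
    - [[3,0,0],[0,0,0],0]
    - [[3.5,0,0],[0,0,0],0]
    - [[3.5,0,0],[0,0,0],0]

```text
time: 3.75
ee_pos: [489.9, -28.1, 61.7]
tcp_rot: [-0.257, -3.123, -0.0]
ft_force: [0.6, -0.5, 0.1]
opening: 0.002
```

Emit:
move_arm:
  rows:
    - [[0.5,0,0],[0,0,0],0]
    - [[1,0,0],[0,0,0],0]
    - [[1.5,0,0],[0,0,0],0]
    - [[2,0,0],[0,0,0],0]
    - [[2.3,0,0],[0,0,0],0]
    - [[2.3,0,0],[0,0,0],0]

```text
time: 4.35
ee_pos: [465.7, -24.1, 61.7]
tcp_rot: [-0.257, -3.12, -0.001]
ft_force: [-0.4, -0.0, -0.1]
opening: -0.0
```

```bash
python3 - <<'E'
from h import *
go(U(-68,0,62),down(-1)); s=env.get_state(); print(s["ft_force"])
m=camera_model("wrist"); p,d=snapshot("wrist"); cv2.imwrite("pics/w2.png",p[:,:,::-1]); 
E
```

```text
at [465.7 -24.1  61.7] unit [-128.8    0.4   61.7] -> shift cm [-6.07 -0.07 -0.1 ] turn deg [-0.  -0.6  0.3]
[-0.39954041 -0.03865913 -0.12335866]
```

View pics/w2.png

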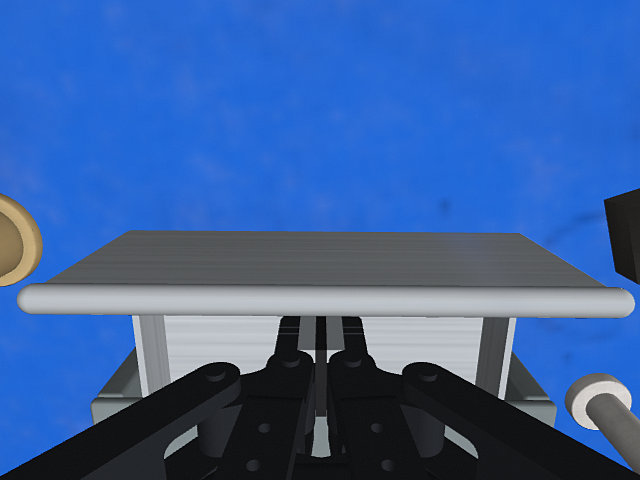

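The fingers are hooked behind the lip (rim at row 300), and the tray interior is open behind it. About 46 mm has been pulled, so I'll go on and slow down near the stop.

Emit:
move_arm:
  rows:
    - [[0.4,0,0],[0,0,0],0]
    - [[0.8,0,0],[0,0,0],0]
    - [[1.2,0,0],[0,0,0],0]
    - [[1.5,0,0],[0,0,0],0]
    - [[1.6,0,0],[0,0,0],0]

```text
time: 4.9
ee_pos: [453.9, -22.4, 62.4]
tcp_rot: [-0.258, -3.129, 0.001]
ft_force: [9.3, -0.8, -6.4]
opening: 0.001
```

Emit:
move_arm:
  rows:
    - [[0.1,0,0],[0,0,0],0]
    - [[0.2,0,0],[0,0,0],0]
    - [[0.3,0,0],[0,0,0],0]

```text
time: 5.2
ee_pos: [454.0, -22.5, 62.9]
tcp_rot: [0.258, 3.126, -0.002]
ft_force: [9.2, -0.5, -6.9]
opening: 0.0
```

```bash
python3 - <<'E'
from h import *
go(U(-152,0,62),down(-1)); s=env.get_state(); print(s["ft_force"])
p,d=snapshot("wrist"); g=p[:,325].astype(int).sum(1)//3; print(g[270:330]); m=camera_model("wrist")
for v in (285,300,315): print(v,toU(onz("wrist",(325,v),80,m)))
E
```

```text
at [454.  -22.5  62.9] unit [-140.6   -0.    62.9] -> shift cm [1.14 0.01 0.08] turn deg [-0.1  0.3  0.3]
[ 9.15875253 -0.45939258 -6.87505574]
[ 92  91  89  88  91  90  89  92  92  90  90  92  94  92  76  78 101 119
 131 143 152 159 166 171 176 180 183 189 193 194 194 196 194 194 192 191
 190 188 184 182 175 168 159 151 138 117   0   0   1   3   2   4   3   6
   7   5   5   6   6   5]
285 [-1.628e+02  1.000e-01  8.000e+01]
300 [-1.576e+02  1.000e-01  8.000e+01]
315 [-152.3    0.2   80. ]
```

The tray stopped with a steady 9 N. The rim is at unit x≈-158, which is -88-70, so it is at the stop. Next I'll back off and rise clear.

Emit:
move_arm:
  rows:
    - [[-0.5,0,0],[0,0,0],0]
    - [[-1.2,0,0],[0,0,0],0]
    - [[-1.5,0,0],[0,0,0],0]
    - [[-1.5,0,-3],[0,0,0],0]
    - [[-1.5,0,-7],[0,0,0],0]
    - [[-1.5,0,-12],[0,0,0],0]
    - [[-1.5,0,-17],[0,0,0],0]
    - [[-1.5,0,-22],[0,0,0],0]
    - [[-1.5,0,-26],[0,0,0],0]
    - [[-1.5,0,-26],[0,0,0],0]

```text
time: 6.25
ee_pos: [469.9, -25.0, 328.9]
tcp_rot: [0.256, 3.115, -0.004]
ft_force: [-0.3, 0.7, -0.7]
opening: 0.002
```

```bash
python3 - <<'E'
from h import *
go(U(20,-72,310),down(-1)); s=env.get_state(); print(s["ft_force"])
p,d=snapshot("top"); cv2.imwrite("pics/top1.png",p[:,:,::-1]); q,d=snapshot("scene"); cv2.imwrite("pics/scene1.png",q[:,:,::-1])
a=cv2.resize(p[150:310,270:430],None,fx=2.5,fy=2.5,interpolation=2); b=cv2.resize(q[130:330,230:430],(400,400),interpolation=2)
cv2.imwrite("pics/c2.png",np.hstack([a,b])[:,:,::-1])
E
```

```text
at [469.9 -25.  328.9] unit [-1.246e+02  2.000e-01  3.289e+02] -> shift cm [-14.39  -7.29   2.13] turn deg [-0.1  0.9  0.3]
[-0.33683294  0.66923377 -0.69517325]
```

View pics/c2.png

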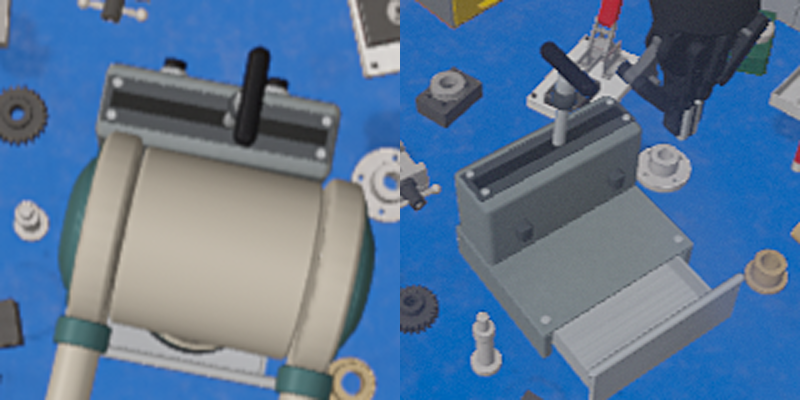

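The scene crop shows the tray fully drawn out, with lip from (590,380) to (740,280), and the loose parts undisturbed. Next I'll go to the right side of the handle.

Emit:
move_arm:
  rows:
    - [[0,-3,0],[0,0,0],0]
    - [[-2,-7.2,0],[0,0,0],0]
    - [[-6,-7.2,0],[0,0,0],0]
    - [[-10,-7.2,0],[0,0,0],0]
    - [[-14.4,-7.2,1],[0,0.9,0],0]
    - [[-14.4,-7.2,3],[0,0.9,0],0]
    - [[-14.4,-7.2,6],[0,0.9,0],0]
    - [[-14.4,-7.2,9],[0,0.9,0],0]
    - [[-14.4,-7.2,9],[0,0.9,0],0]
    - [[-14.4,-7.2,9],[0,0.9,0],0]

```text
time: 7.35
ee_pos: [597.0, -119.0, 232.6]
tcp_rot: [-0.257, -3.117, -0.001]
ft_force: [-0.3, 0.3, 0.6]
opening: 0.0
```

```bash
python3 - <<'E'
from h import *
for a in(-.1,0,.1,.2,.3,.4,.5,.6,.7,.8): print(a,round(200*np.sin(a)-23.5,1),round(50+200*np.cos(a)-12,1))
go(U(20,-48,237),down(-1)); s=env.get_state(); print(s["ft_force"])
E
```

```text
-0.1 -43.5 237.0
0 -23.5 238.0
0.1 -3.5 237.0
0.2 16.2 234.0
0.3 35.6 229.1
0.4 54.4 222.2
0.5 72.4 213.5
0.6 89.4 203.1
0.7 105.3 191.0
0.8 120.0 177.3
at [ 597.  -119.   232.6] unit [ 16.6 -71.  232.6] -> shift cm [-0.34  2.3  -0.44] turn deg [-0.  -0.8  0.3]
[-0.25149476  0.33849471  0.59239059]
```

Emit:
move_arm:
  rows:
    - [[-0.3,0.8,-0.4],[0,0,0],0]
    - [[-0.3,1.6,-0.4],[0,0,0],0]
    - [[-0.3,2.3,-0.4],[0,0,0],0]
    - [[-0.3,2.8,-0.4],[0,0,0],0]
    - [[-0.3,3.2,-0.4],[0,0,0],0]
    - [[-0.3,3.6,-0.4],[0,0,0],0]

```text
time: 7.95
ee_pos: [606.0, -84.0, 237.0]
tcp_rot: [-0.257, -3.117, 0.001]
ft_force: [0.4, -1.8, 1.0]
opening: -0.001
```

Emit:
move_arm:
  rows:
    - [[0,0.4,0],[0,0,0],0]
    - [[0,0.8,0],[0,0,0],0]
    - [[0,1.2,0],[0,0,0],0]
    - [[0,1.6,0],[0,0,0],0]

```text
time: 8.35
ee_pos: [608.7, -68.0, 237.0]
tcp_rot: [-0.257, -3.117, 0.001]
ft_force: [0.3, -2.2, 1.2]
opening: -0.003
```

Emit:
move_arm:
  rows:
    - [[0,0.4,0],[0,0,0],0]
    - [[0,0.8,0],[0,0,0],0]
    - [[0,1.2,0.1],[0,0,0],0]
    - [[0,1.6,0.1],[0,0,0],0]

```text
time: 8.75
ee_pos: [611.3, -52.4, 235.8]
tcp_rot: [-0.257, -3.117, 0.003]
ft_force: [0.1, -2.9, -1.0]
opening: 0.001
```

```bash
python3 - <<'E'
from h import *
go(U(20,-3,237),down(-1)); s=env.get_state(); print(s["ft_force"])
p,d=snapshot("scene"); cv2.imwrite("pics/s2.png",cv2.resize(p[130:280,230:430],(800,600),interpolation=2)[:,:,::-1])
E
```

```text
at [611.3 -52.4 235.8] unit [ 19.4  -2.9 235.8] -> shift cm [-0.05 -0.01 -0.12] turn deg [-0.2 -0.8  0.3]
[ 0.10320505 -2.93333946 -0.97955862]
```

View pics/s2.png

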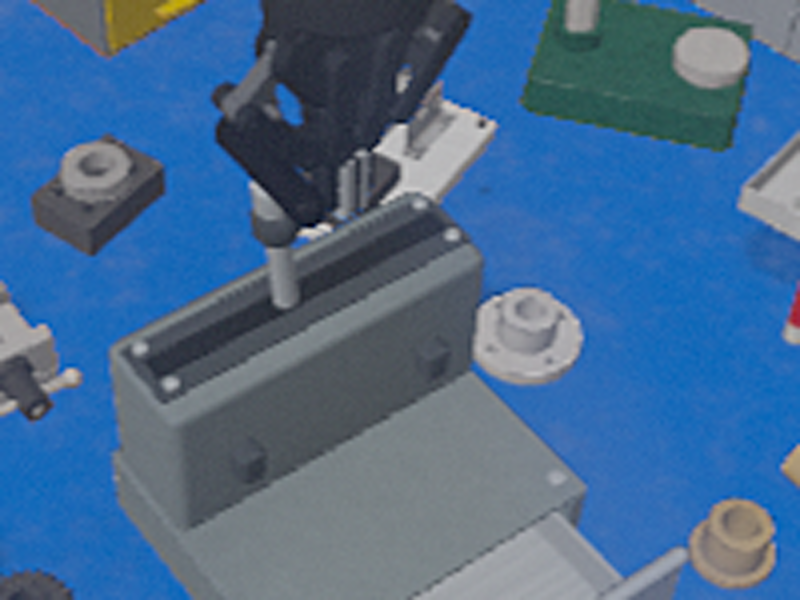

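The lever leans left with the finger tip against the bar's end at about (310,215), and the force is about 3 N. I'll continue along the arc.

Emit:
move_arm:
  rows:
    - [[0,0.4,0],[0,0,0],0]
    - [[0,0.8,0.1],[0,0,0],0]
    - [[0,1.2,0.1],[0,0,0],0]

```text
time: 9.1
ee_pos: [613.2, -41.0, 234.8]
tcp_rot: [-0.257, -3.117, 0.005]
ft_force: [-0.7, -5.3, 0.0]
opening: 0.0
```

Emit:
move_arm:
  rows:
    - [[0,0.4,0.1],[0,0,0],0]
    - [[0,0.8,0.2],[0,0,0],0]
    - [[0,1.2,0.3],[0,0,0],0]

```text
time: 9.4
ee_pos: [615.2, -27.9, 231.5]
tcp_rot: [-0.256, -3.117, 0.003]
ft_force: [0.6, 0.3, 1.0]
opening: 0.001
```

Emit:
move_arm:
  rows:
    - [[0,0.3,0.1],[0,0,0],0]
    - [[0,0.6,0.2],[0,0,0],0]

```text
time: 9.6
ee_pos: [616.1, -21.3, 229.3]
tcp_rot: [-0.256, -3.117, 0.002]
ft_force: [-0.7, -1.6, 0.0]
opening: -0.001
```

A rise to 5 N and then a drop to 0 was the light click. Continuing in small steps.

Emit:
move_arm:
  rows:
    - [[0,0.3,0.1],[0,0,0],0]
    - [[0,0.6,0.2],[0,0,0],0]
    - [[0,0.8,0.3],[0,0,0],0]

```text
time: 9.9
ee_pos: [617.4, -13.0, 226.1]
tcp_rot: [-0.256, -3.117, 0.002]
ft_force: [-0.4, -1.3, 0.9]
opening: -0.002
```

Emit:
move_arm:
  rows:
    - [[0,0.3,0.1],[0,0,0],0]
    - [[0,0.6,0.2],[0,0,0],0]

```text
time: 10.1
ee_pos: [618.4, -6.9, 224.0]
tcp_rot: [-0.256, -3.117, 0.002]
ft_force: [0.1, -1.5, 0.1]
opening: -0.003
```

Emit:
move_arm:
  rows:
    - [[0,0.3,0.1],[0,0,0],0]
    - [[0,0.6,0.2],[0,0,0],0]

```text
time: 10.3
ee_pos: [619.4, -1.0, 222.0]
tcp_rot: [-0.256, -3.117, 0.003]
ft_force: [-0.1, -2.7, 2.3]
opening: -0.002
```

Emit:
move_arm:
  rows:
    - [[0,0.3,0.1],[0,0,0],0]
    - [[0,0.6,0.2],[0,0,0],0]

```text
time: 10.5
ee_pos: [620.1, 2.6, 220.8]
tcp_rot: [-0.256, -3.117, 0.011]
ft_force: [-1.9, -7.0, 4.4]
opening: 0.007
```

Emit:
move_arm:
  rows:
    - [[0,0.3,0.1],[0,0,0],0]
    - [[0,0.6,0.2],[0,0,0],0]

```text
time: 10.7
ee_pos: [620.6, 5.0, 220.0]
tcp_rot: [-0.257, -3.117, 0.022]
ft_force: [-4.7, -12.9, 8.9]
opening: 0.0
```

Emit:
move_arm:
  rows:
    - [[0,0.3,0.1],[0,0,0],0]
    - [[0,0.6,0.3],[0,0,0],0]

```text
time: 10.9
ee_pos: [621.1, 5.8, 219.0]
tcp_rot: [-0.257, -3.118, 0.039]
ft_force: [-5.6, -16.2, 11.4]
opening: -0.002
```

```bash
python3 - <<'E'
from h import *
go(U(20,-3,237),down(-1)); s=env.get_state(); print(s["ft_force"],s["ft_torque"])
p,d=snapshot("scene"); q,_=snapshot("wrist"); cv2.imwrite("pics/s3.png",np.hstack([cv2.resize(p[130:250,240:360],(400,400),interpolation=2),cv2.resize(q[120:480,140:500],(400,400))])[:,:,::-1])
E
```

```text
at [621.1   5.8 219. ] unit [ 19.3  56.1 219. ] -> shift cm [-0.03 -5.95 -1.65] turn deg [-1.5 -0.6  0.3]
[ -5.63397026 -16.1538019   11.42590395] [-2.40689152  0.72207586 -0.00537503]
```

View pics/s3.png

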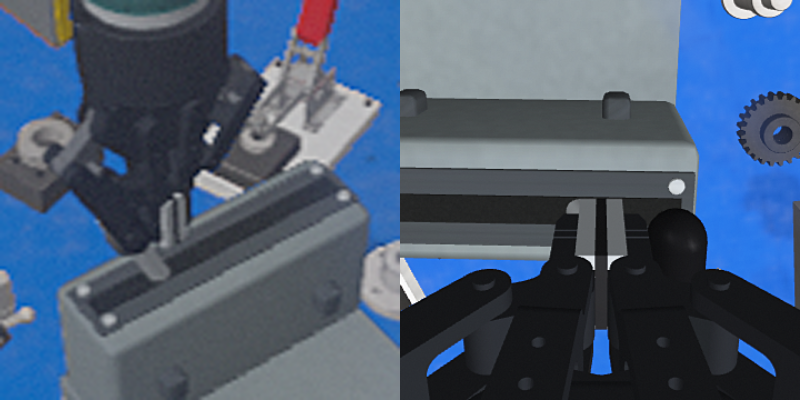

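The bar end (wrist view, about (678,245)) lies against the finger back, just under the flaring link at (720,285). The 11 N upward force is the link bearing on top of the bar. I'll back off a little, raise the tool 10 mm, and push nearer the tips.

Emit:
move_arm:
  rows:
    - [[0,-0.8,0],[1.5,0,0],0]
    - [[0,-1.2,-0.6],[1.5,0,0],0]
    - [[0,-1,-1],[1.5,0,0],0]
    - [[0,-0.6,-1],[1.5,0,0],0]

```text
time: 11.4
ee_pos: [620.7, -0.1, 229.8]
tcp_rot: [-0.257, -3.117, 0.08]
ft_force: [-0.2, -5.7, 1.2]
opening: 0.002
```

```bash
python3 - <<'E'
from h import *
go(U(20,52,230),down(-1)); s=env.get_state(); print(s["ft_force"])
E
```

```text
at [ 6.207e+02 -1.000e-01  2.298e+02] unit [ 19.9  50.2 229.8] -> shift cm [-0.01  0.18 -0.03] turn deg [-3.  -0.5  0.3]
[-0.19946966 -5.65532947  1.20673996]
```

Emit:
move_arm:
  rows:
    - [[0,-0.4,0],[4,0,0],0]
    - [[0,-0.4,0],[8,0,0],0]
    - [[0,-0.1,0.1],[10,0,0],0]
    - [[0,0.2,0.2],[10,0,0],0]

```text
time: 11.8
ee_pos: [621.0, 0.1, 229.2]
tcp_rot: [-0.251, -3.083, 0.362]
ft_force: [-2.9, -8.8, 8.0]
opening: -0.001
```

```bash
cat > f.py <<'E'
from h import *
s=env.get_state(); R=Rn.from_rotvec(s["tcp_rot"]).as_matrix(); f=s["ft_force"]
print("t",round(s["time"],2),"unit",toU(s["ee_pos"]),"F unit",toU(O+f),"F tool",(R.T@f).round(1)); z=R[:,2]; print("tilt deg",np.degrees(np.arctan2(-z@UY,-z[2])).round(1))
E
python3 f.py
```

```text
t 11.8 unit [ 20.2  50.4 229.2] F unit [-1.4 -9.2  8. ] F tool [  1.5 -10.8  -5.6]
tilt deg 13.4
```

Emit:
move_arm:
  rows:
    - [[0,0.3,0],[0,0,0],0]
    - [[0,0.6,0],[0,0,0],0]

```text
time: 12.0
ee_pos: [621.1, 1.0, 229.2]
tcp_rot: [-0.251, -3.08, 0.38]
ft_force: [-3.5, -15.2, 4.1]
opening: -0.002
```

Emit:
move_arm:
  rows:
    - [[0,0.4,0],[0,0,0],0]
    - [[0,0.8,0.1],[0,0,0],0]

```text
time: 12.2
ee_pos: [621.4, 2.2, 228.8]
tcp_rot: [-0.253, -3.076, 0.402]
ft_force: [-3.6, -12.3, 7.2]
opening: 0.001
```

```bash
python3 f.py
```

```text
t 12.2 unit [ 20.2  52.5 228.8] F unit [ -1.5 -12.8   7.2] F tool [  1.6 -14.2  -3.7]
tilt deg 14.9
```

Emit:
move_arm:
  rows:
    - [[0,0.5,0.1],[0,0,0],0]
    - [[0,0.8,0.2],[0,0,0],0]
    - [[0,1.0,0.2],[0,0,0],0]
    - [[0,1.0,0.2],[0,0,0],0]

```text
time: 12.6
ee_pos: [623.1, 11.6, 224.5]
tcp_rot: [-0.252, -3.077, 0.402]
ft_force: [1.0, -2.9, 4.1]
opening: 0.001
```

```bash
python3 f.py
```

```text
t 12.6 unit [ 20.3  62.1 224.5] F unit [ 1.5 -2.7  4.1] F tool [-1.4 -3.7 -3.3]
tilt deg 14.9
```

Emit:
move_arm:
  rows:
    - [[0,0.3,0],[0,0,0],0]
    - [[0,0.6,0.1],[0,0,0],0]

```text
time: 12.8
ee_pos: [624.0, 17.3, 221.8]
tcp_rot: [-0.252, -3.077, 0.402]
ft_force: [-0.4, -1.2, 3.5]
opening: 0.0
```

Emit:
move_arm:
  rows:
    - [[0,0.3,0],[0,0,0],0]
    - [[0,0.6,0.1],[0,0,0],0]

```text
time: 13.0
ee_pos: [625.0, 23.8, 218.6]
tcp_rot: [-0.251, -3.077, 0.4]
ft_force: [-0.5, -0.2, 1.3]
opening: 0.001
```

```bash
python3 f.py
```

```text
t 13.0 unit [ 20.1  74.4 218.6] F unit [-0.5 -0.3  1.3] F tool [ 0.5 -0.6 -1.2]
tilt deg 14.8
```

```bash
python3 - <<'E'
from h import *
p,d=snapshot("scene"); q,_=snapshot("wrist"); cv2.imwrite("pics/s4.png",np.hstack([cv2.resize(p[130:250,240:360],(400,400),interpolation=2),cv2.resize(q[120:480,140:500],(400,400))])[:,:,::-1])
E
python3 f.py
```

```text
t 13.1 unit [ 19.8  75.  218.4] F unit [ 0.3 -0.   0.1] F tool [-0.3 -0.1 -0.1]
tilt deg 14.8
```

View pics/s4.png

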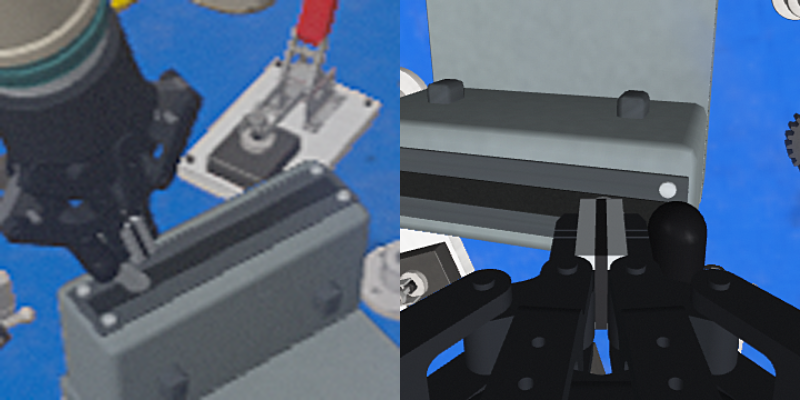

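The bar still sits beside the finger (wrist (678,235)) and the force is near zero, so it's close to the crest. Continuing gently.

Emit:
move_arm:
  rows:
    - [[0,0.3,0],[0,0,0],0]
    - [[0,0.6,0.1],[0,0,0],0]

```text
time: 13.3
ee_pos: [625.7, 30.7, 215.5]
tcp_rot: [-0.25, -3.077, 0.396]
ft_force: [-0.2, 0.5, -0.3]
opening: -0.001
```

Emit:
move_arm:
  rows:
    - [[0,0.3,0],[0,0,0],0]
    - [[0,0.5,0.1],[0,0,0],0]

```text
time: 13.5
ee_pos: [626.5, 36.0, 213.1]
tcp_rot: [-0.25, -3.077, 0.395]
ft_force: [0.3, 0.6, 0.4]
opening: 0.002
```

```bash
python3 f.py; python3 - <<'E'
from h import *
q,_=snapshot("wrist"); c=cv2.resize(q[120:480,140:500],(400,400)); g=c.max(2)
for v in(225,240,250): print(v,g[v,240:340:4])
E
```

```text
t 13.5 unit [ 19.6  86.8 213.1] F unit [0.2 0.6 0.4] F tool [-0.2  0.5 -0.6]
tilt deg 14.7
225 [ 25  23  45  47  45  43  42  44  35 190 233 232 236  10  16  16  18  22
  24  27  31  35  42  58  41]
240 [22 24 23 61 70 76 82 90 91 90 92 70 44 12 15 18 18 21 22 26 27 28 29 30
 27]
250 [ 24  24  24  74  86  83 128 121 117 110 105 101  94  14  15  18  20  24
  24  25  27  28  29  29  28]
```

The wrist row scan now shows a gap between finger (col ~276) and bar (col ~292), and the force is zero. The lever has snapped ahead. I'll withdraw to the right and up, then verify.

Emit:
move_arm:
  rows:
    - [[0,-1,0],[0,0,0],0]
    - [[0,-3,0],[0,0,0],0]
    - [[0,-5,-1],[0,0,0],0]
    - [[0,-6,-4],[0,0,0],0]
    - [[0,-6,-8],[-5,0,0],0]
    - [[0,-6,-12],[-10,0,0],0]
    - [[0,-6,-12],[-14,0,0],0]

```text
time: 14.25
ee_pos: [625.3, 7.3, 351.9]
tcp_rot: [0.256, 3.127, -0.014]
ft_force: [0.6, -0.4, -0.0]
opening: 0.003
```

```bash
python3 f.py; python3 -c "
from h import *; go(U(-230,-120,330))"
```

```text
t 14.25 unit [ 23.2  58.2 351.9] F unit [ 0.7 -0.2 -0. ] F tool [-0.7 -0.2  0. ]
tilt deg 0.5
at [625.3   7.3 351.9] unit [ 23.2  58.2 351.9] -> shift cm [ 25.44 -17.65   2.22] turn deg [0. 0. 0.]
```

Emit:
move_arm:
  rows:
    - [[2,-4,0],[0,0,0],0]
    - [[5,-8,0],[0,0,0],0]
    - [[8,-12,0],[0,0,0],0]
    - [[12,-16,0],[0,0,0],0]
    - [[16,-20,0],[0,0,0],0]
    - [[20,-24,0],[0,0,0],0]
    - [[22,-26,0],[0,0,0],0]
    - [[22,-26,0],[0,0,0],0]

```text
time: 15.05
ee_pos: [360.4, -217.2, 354.1]
tcp_rot: [0.27, 3.127, -0.021]
ft_force: [0.6, 0.3, 0.0]
opening: -0.002
```

```bash
python3 f.py; python3 - <<'E'
from h import *
p,_=snapshot("top"); q,_=snapshot("scene"); cv2.imwrite("pics/s5.png",np.hstack([cv2.resize(p[150:310,260:420],(400,400),interpolation=2),cv2.resize(q[130:330,230:430],(400,400),interpolation=2)])[:,:,::-1])
E
```

```text
t 15.05 unit [-200.1 -207.7  354.1] F unit [0.5 0.4 0. ] F tool [-0.5  0.4 -0. ]
tilt deg 0.7
```

View pics/s5.png

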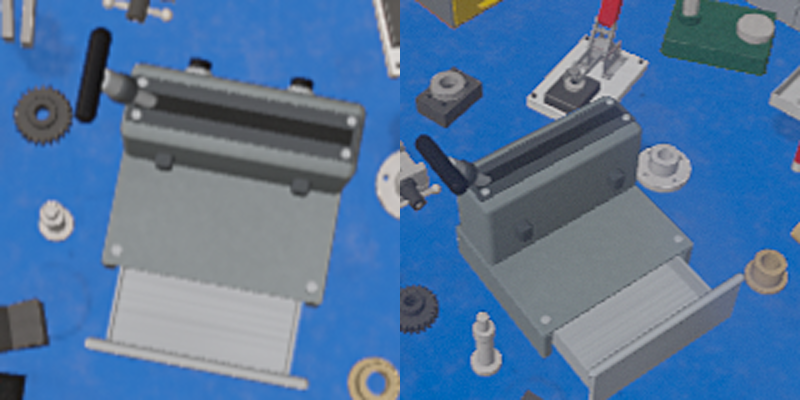

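Both views show the lever far left. In the top crop the bar runs from (102,30) to (86,120), and the tray lip from (87,344) to (305,384). Loose parts are in place. Measuring the angle and the tray.

```bash
python3 - <<'E'
from h import *
for n,uv in(("top",(260+93.5/2.5,150+75/2.5)),("scene",(230+(442-400)/2,130+164/2))):
    o,r=ray(n,uv); Q=o+np.linspace(300,1500,12001)[:,None]*r-O; k=np.where(abs(np.hypot(Q@UY,Q[:,2]-50)-200)<.3)[0]
    for i in (k[0],k[-1]): print(n,toU(O+Q[i]),np.arctan2(Q[i]@UY,Q[i][2]-50))
for uv in((87,344),(305,384)): print("lip",toU(onz("top",(260+uv[0]/2.5,150+uv[1]/2.5),80)))
E
```

```text
top [ 46.7 122.9 208.1] 0.6605847538453711
top [113.2 150.5 -82.1] 2.291304975725835
scene [ 45.  125.  206.5] 0.6739275169923991
scene [ 327.9   -8.2 -150.1] -3.1004642732614793
lip [-157.8   94.9   80. ]
lip [-156.6  -95.6   80. ]
```

```bash
python3 - <<'E'
from h import *
c=lambda u,v:(260+u/2.5,150+v/2.5)
for uv in((104,264),(318,303)): print("deck front (-85)",toU(onz("top",c(*uv),50)))
for uv in((137,65),(364,103)): print("hood back (78)",toU(onz("top",c(*uv),150)))
s=lambda u,v:(230+(u-400)/2,130+v/2)
for uv in((543,357),(692,242)): print("scene deck front",toU(onz("scene",s(*uv),50)))
for uv in((592,376),(742,280)): print("scene lip",toU(onz("scene",s(*uv),80)))
E
```

```text
deck front (-85) [-84.2  95.6  50. ]
deck front (-85) [-83.1 -97.4  50. ]
hood back (78) [ 75.2  94.4 150. ]
hood back (78) [ 78.5 -97.2 150. ]
scene deck front [-104.1  115.5   50. ]
scene deck front [-82.8 -97.2  50. ]
scene lip [-160.5   98.9   80. ]
scene lip [-162.5  -90.    80. ]
```

```bash
python3 -c "
from h import *; print(job.sign_off())"
```

```text
the job is handed in; nothing more can be done
None
```

The tray is out at its stop and the lever is in what I take to be its float notch. The job is handed in; sign-off gave no verdict and the limit switch cannot be seen.

**Tray:** I hooked the lip from behind with shut fingers and pulled until it held at about 9 N. At the end the lip was at the unit's x ≈ -157 mm in the top view and about -161 mm in the scene view; the stop should put it at -158 mm. It had started about 9 mm out.

**Lever:**
- **Light click:** I pushed by the bar's front end; the force rose to about 5 N and then dropped away.
- **Stiff detent:** My first push bore down on the bar with the finger link, at about 20 N in total. I backed off, raised and tilted the tool, and pushed again, at about 16 N.
- **Snap:** Resistance fell to zero and the wrist picture showed the lever ahead of the finger. It rested at about 0.66 to 0.67 rad left after I withdrew, which fits a notch 0.12 to 0.17 rad past a crest near 0.53.

**Last checks:** The arm was clear with no contact force, the loose parts looked unmoved, and about 15 s of the 61 s were used. One check disagreed: the scene view put the left corner of the deck's front edge 19 mm off, probably a misread pixel. The other deck corners agreed to about 2 mm.

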